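# Click the hubbed abrasive wheel onto the quick-change spindle

## Robot

A 6-joint arm with a two-finger parallel gripper is mounted at the origin on a cart in front of the work surface, level with it; the furniture and walls round the work are solid. World frame = base frame: x ahead of the robot, y to its left, z up, the work surface at z = 0. Lengths are in mm, angles in rad, forces in N, time in s.
With the tool pointing down it reaches from about 250 to 775 mm from the base axis. Payload 8.9 kg.
Tool frame: the origin (TCP) lies between the finger pads; the fingertips stand 19 mm ahead of it and the grasp point (between the pads) is the TCP; z points along the fingers, y is the line along which they close (so a half turn about z gives the same grasp; the last joint's range is limited). The gripper opens to 85 mm and grips with 20 to 120 N. Pads are 22 mm wide; open, the fingers measure 114 mm over their backs; the gripper's body (76 mm by 85 mm) begins 54 mm behind the grasp point. The pads swing forward as they close: fully open they stand 13 mm farther back than shut.
Start: joints at [1.068, 0.291, -0.153, 1.127, 0, 1.431], TCP at [186.804, 490.641, 250.305] pointing down, gripper open.
Joint ranges: [-2.52, 2.52], [-0.91, 1.74], [-1.3, 1.37], [-1.96, 2.02], [-1.52, 1.47], [-3.14, 3.14]. Speed limits (rad/s): [2.22, 2.22, 2.79, 3.14, 3.14, 3.14].

## Interface

Orientations are given as a unit quaternion [x, y, z, w].
In Python, from workcell import robot gives the robot as it stands. The module is installed in compiled form; this text tells all that it offers.
- The arm moves only by the shell command python3 -m jog 'ROWS'. ROWS is JSON, one flat list of numbers, 5 for each row, row after row: the opening, from 0 (shut) to 1 (fully open), then the shift along the tool's x, y, z as a fraction of full scale, then the turn about the tool's z as a fraction of full scale. In form: [grip, dx, dy, dz, roll, grip, dx, dy, dz, roll, ...]. A call has exactly 10 rows; each row is the pose to reach, as a shift and turn from the pose commanded when the call began, along the tool's axes at that moment; what a row does not reach only later rows make up. Full scale, the value 1, is 500 mm for a shift and 1.5 rad for a turn. A row lasts 1/8 s, in which the tool goes at most 62.5 mm and 10.7 degrees, less where a joint would pass 70% of its speed; a pose out of reach is approached as far as the arm can. A call with a number of a shift or a turn outside -1 to 1 is refused whole. A call with a gripper value outside its range is refused whole. The fingers move at their own pace and stop on an object; the grip force is fixed at half the most. Time passes only in rows, so rows that repeat a pose let the fingers close, or fill a call up. It gives the time, the measured TCP pose, the force, the opening and the grip force at its end, in the units of the state.
- robot.read_state(): the state, without advancing time (a new reading comes with each control period).
- robot.grab_frame(name): name is "side" or "top" or "wrist"; returns the picture (384x512x3 uint8, blue, green, red); there is no depth.
- robot.camera_model(name): a dict with "fx", "fy", "cx", "cy" (pixels), "rvec" (rotation vector, rad) and "tvec" (3), from world to camera coordinates, as OpenCV has them. Camera axes: x right, y down, z forward; pixel columns grow to the right and rows downward; lengths in mm; the calibration is good to about 2 mm. The wrist camera is an equidistant fisheye: a pixel r from the principal point sees the ray r / f radians off the axis. A picture is of the moment at which its call begins: read the wrist's pose just before it. camera_model takes no time and is no camera call; for the wrist camera it gives the pose at the moment of the call.
- robot.hand_in(): hands the job in; it is judged then, once.
Trained networks look in the newest picture that a camera, given by its name, has taken for a name from the list of things; names that differ only in an ending like _2 or _b are one class to them, and where a whole thing is asked for, a point or a joint stands for the part that bears it (a point fixed in the world has none). Each returns a list of dicts, best first, with "p" (0 to 1); they miss things now and then, are a little off and sometimes report something else, mostly with a low value. They report only what shows in the picture. A call takes as long as a camera call. They do not tell look-alikes from the thing itself.
- robot.search_frame(camera, thing): "at" ([row, column] in pixels, amid what is visible of it).
- robot.trace(camera, thing): "pixels" (384x512 bool, what is visible of it) and "at" ([row, column] in pixels, amid what is visible of it).
The state is a dict: "clock": time; "joints": joint angles; "dq": joint speeds; "joint_efforts": joint torques, N m; "position": TCP position; "tool_rot": TCP orientation; "force": force on the tool from outside, world axes, zero at the start; "wrist_torque": the same for the moment, N m; "finger_gap": finger opening in mm; "grasp_force": force on a finger pad.
Only numpy, scipy, OpenCV 4.12 (cv2) and the standard library are available. Lean on these libraries where they do the work, as an engineer would, in place of code of your own. Each camera call takes 0.05 s, during which the arm holds its last target. There are 200 camera calls.

## Task

Fit the abrasive wheel that has a tall steel hub onto the upright spindle of the refacing stand: keep hold of the hub, put it over the spindle wheel side down, and press it down past the two sprung balls until it clicks and sits fully home on the shoulder; then let go. Leave the bare hub, which has no wheel round it, where it stands.

Things in the scene. Friction and masses are not known exactly. Their poses are not given: they have to be found in the camera images.
- hubbed_wheel_mid (a point): The wheel to fit: an upright steel tube (hub), 36 mm across, 42 mm high, bore 23 mm right through (mouths chamfered to 27 mm), with a greyish tan abrasive wheel, 52 mm across, fixed round its lowest 14 mm; 28 mm of plain tube above it to grip. Loose, 0.1 kg, starts upright on the worktop. Point: on the tube's axis, half-way up, 21 mm above the underside; z up the tube. Its yaw is of no matter.
- stand_seat (a point): Refacing stand, fixed: grey foot 110 x 100 x 16 mm with an upright dark steel spindle, 20 mm across. Point: on the spindle's axis at its shoulder (34 mm across, 24 mm above the worktop), where the hub's underside must rest; z up. Hub home: its mid point is 21 mm above this point and two sprung balls stand out above its top. Spindle yaw is of no matter; the foot turns up to 35 degrees.
- spindle_tip (a point): Tip of the spindle's tapered nose (7 mm across, widening to 20 mm over 10 mm), 64 mm above the shoulder. Two sprung balls, 12 mm across, stick out 4 mm from the spindle's sides, centres 16 mm below this point. A lowered hub stops on them, underside about 13 mm below this point; some 8 to 12 N presses them in, then light drag over 40 mm until they snap out above the hub and push it home.
- bare_hub_mid (a point): Bystander, to be left alone: a bare steel hub, the same tube (36 mm diameter, 42 mm high) without a wheel round it, standing loose on the worktop. Point on its axis, half-way up.
There are look-alikes about, which are no part of the job. There is more than one size of the part that bears stand_seat; the job needs the largest.

How it is judged (in metres and radians):
On the way:
1. the hubbed wheel is pressed home on the spindle by the gripper, past the balls (contact force between the fingers and hubbed_wheel above 0.5 N and horizontal distance between hubbed_wheel_mid and stand_seat below 0.005 m and z of hubbed_wheel_mid in the frame of stand_seat below 0.025 m), for 0.1 s.
At the end, for the whole second after the job is handed in: The hubbed wheel is on the spindle, wheel side down, its underside on the shoulder to within 3.5 mm (below the balls, which have sprung out above it), on the axis to within 5 mm and upright to within 7 degrees, at rest and released (z of hubbed_wheel_mid in the frame of stand_seat between 0.017 and 0.0245 m and horizontal distance between hubbed_wheel_mid and stand_seat below 0.005 m and angle between the z axis of hubbed_wheel_mid and the z axis of stand_seat, either way round below 0.12 rad and z of stand_seat in the frame of hubbed_wheel_mid below 0 m and linear speed of hubbed_wheel below 0.02 m/s); the robot touches nothing.
It fails at once if the bare hub was moved more than 30 mm (distance of bare_hub_mid from where it was at the start of the episode above 0.03 m).
It also fails if it takes over 35 s, if anything falls off the work surface, if the arm or the gripper's body presses on something with over 40 N, if the wrist force passes 120 N, or if a joint passes its speed limit or range.

## Working session

There is one attempt and no reset: what is moved stays moved. The work goes in short steps, Python scripts to look and compute and a shell command to move; the robot and the scene stay as the last step left them, time stands still between calls to the robot, and variables do not carry over. Pictures are saved under pics/ and viewed, at most 10 in all, crops included, and the job is handed in when it is done.

```bash
mkdir -p pics
cat > h.py <<'E'
import cv2,numpy as np
from workcell import robot
def ray(name,rc,m=None):
    m=m or robot.camera_model(name)
    R=cv2.Rodrigues(np.array(m['rvec'],float))[0];t=np.array(m['tvec'],float).ravel()
    x=(rc[1]-m['cx'])/m['fx'];y=(rc[0]-m['cy'])/m['fy']
    if name=='wrist':
        r=np.hypot(x,y);d=np.array([np.sin(r)*x/max(r,1e-9),np.sin(r)*y/max(r,1e-9),np.cos(r)])
    else: d=np.array([x,y,1.])
    return -R.T@t,R.T@d
def onz(name,rc,z,m=None):
    c,d=ray(name,rc,m);return (c+d*(z-c[2])/d[2]).round(1)
E
python3 - <<'E'
from h import *
a=robot.grab_frame('top');b=robot.grab_frame('side')
cv2.imwrite('pics/a.png',np.hstack([a,b])[:, :]) 
cv2.imwrite('pics/a.png',np.vstack([cv2.resize(np.hstack([a,b]),(800,300)),np.zeros((1,800,3),np.uint8)]))
cv2.imwrite('pics/top.png',cv2.resize(a,(800,600)))
for cam in('top','side'):
    for n,z in(('hubbed_wheel_mid',21),('bare_hub_mid',21),('stand_seat',24),('spindle_tip',88)):
        for r in robot.search_frame(cam,n)[:5]:print(cam,n,np.round(r['at']),round(r['p'],2),onz(cam,r['at'],z))
s=robot.read_state();print(s['clock'],s['position'],s['tool_rot'])
E
```

```text
top hubbed_wheel_mid [207. 304.] 0.7 [ 515.1 -121.9   21. ]
top bare_hub_mid [200. 348.] 0.47 [ 540.  -279.1   21. ]
top stand_seat [170. 239.] 0.89 [643.8 107.3  24. ]
top stand_seat [227. 148.] 0.74 [440.9 427.5  24. ]
top stand_seat [209. 233.] 0.71 [505.9 127.   24. ]
top spindle_tip [223. 147.] 0.98 [455.6 412.1  88. ]
top spindle_tip [209. 231.] 0.75 [502.3 131.2  88. ]
top spindle_tip [166. 236.] 0.65 [648.7 116.6  88. ]
side hubbed_wheel_mid [249. 257.] 0.66 [ 520.  -123.2   21. ]
side bare_hub_mid [283. 286.] 0.52 [ 537.7 -286.    21. ]
side stand_seat [211. 226.] 0.87 [501.9 106.4  24. ]
side stand_seat [205. 269.] 0.7 [654.   91.6  24. ]
side spindle_tip [207. 273.] 0.84 [619.1 -19.5  88. ]
side spindle_tip [214. 227.] 0.8 [467.9  -4.2  88. ]
side spindle_tip [180. 187.] 0.61 [406.2 263.5  88. ]
0.5 [186.78282157 490.63694936 250.28807392] [ 1.80892629e-01  9.83502850e-01 -1.27210965e-05 -1.78391462e-05]
```

View pics/top.png

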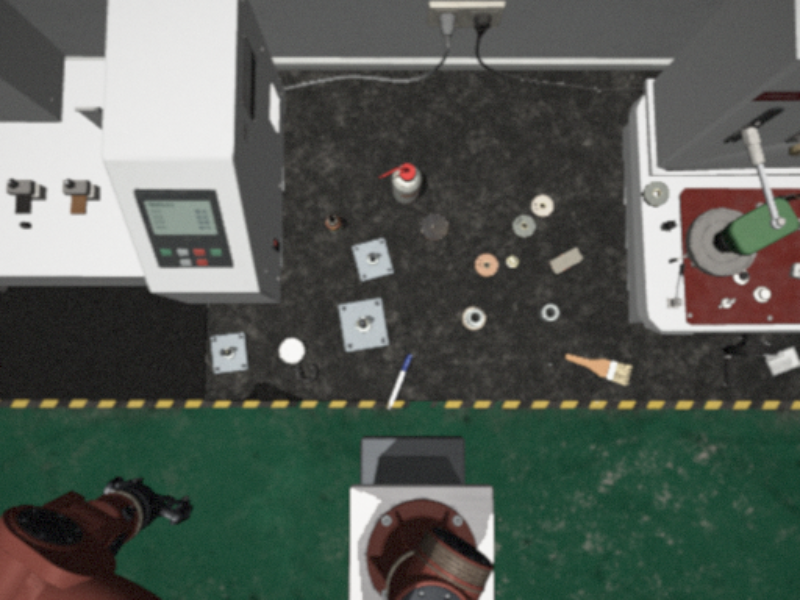

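View pics/a.png

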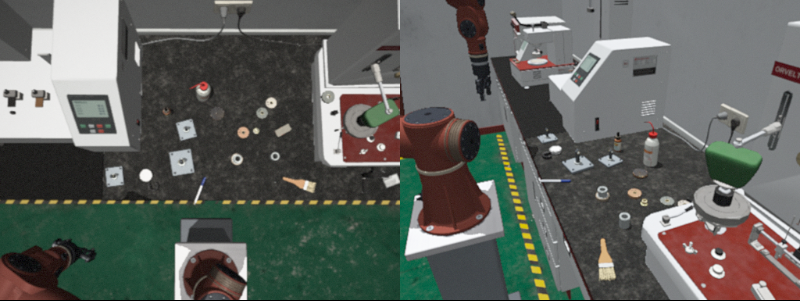

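Seen in the top view (800 px scale). Stands are at (363,324), (372,258) and (228,353); the first looks largest. Wheel candidates are the tan wheel with a hub at (474,318), flat discs at (486,264), (525,226) and (542,206), and the bare hub at (550,312). My choice is (474,318) with the stand at (363,324). I'll check both in one crop.

Run:
```python
from h import *
a=robot.grab_frame('top');b=robot.grab_frame('side')
c1=cv2.resize(a[150:250,220:370],(600,400),interpolation=cv2.INTER_CUBIC)[:, :]
c2=cv2.resize(b[190:300,215:335],(436,400),interpolation=cv2.INTER_CUBIC)
im=np.hstack([c1,c2]);cv2.imwrite('pics/c.png',cv2.resize(im,(800,308)))
m=robot.camera_model('top')
for r in robot.trace('top','stand_seat')[:3]:
    ys,xs=np.nonzero(r['pixels']);p=np.array([onz('top',(y,x),16,m)[:2] for y,x in zip(ys,xs)],np.float32)
    print(np.round(r['at']),r['p'],cv2.minAreaRect(p))
# triangulate
def tri(p,q):
    c,d=ray('top',p);e,f=ray('side',q);A=np.stack([d,-f],1);s=np.linalg.lstsq(A,e-c,rcond=None)[0];u=c+s[0]*d;v=e+s[1]*f;return ((u+v)/2).round(1),np.linalg.norm(u-v)
T={};S={}
g=robot.search_frame
print('hub',tri(g('top','hubbed_wheel_mid')[0]['at'],g('side','hubbed_wheel_mid')[0]['at']))
```

```text
[168. 240.] 0.79 ((660.8759765625, 110.29743194580078), (86.70204162597656, 77.14366149902344), 15.3159818649292)
[224. 147.] 0.69 ((445.6492614746094, 433.90606689453125), (87.47210693359375, 80.40568542480469), 6.945187091827393)
[210. 235.] 0.56 ((509.86505126953125, 130.2898712158203), (112.30860900878906, 104.36217498779297), 9.593122482299805)
hub (array([ 522.7, -117.7,   18.9]), np.float64(5.242009329954992))
```

View pics/c.png

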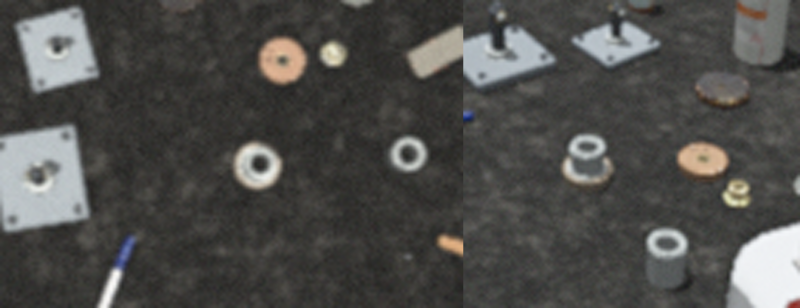

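The crop confirms both: the hubbed wheel (tall steel hub with a tan wheel round its base) is at crop (257,163), with no other like it, and the stand at (40,175) measures about 112x104 mm, the largest. Now I'll compute the first move.

```bash
cat >> h.py <<'E'
from scipy.spatial.transform import Rotation as Ro
def frac(target):
    s=robot.read_state();R=Ro.from_quat(s['tool_rot'])
    print('t',round(s['clock'],2),'pos',np.round(s['position'],1),'frac',np.round(R.inv().apply(np.array(target)-s['position'])/500,4),'tz',np.round(R.as_matrix()[:,2],3),'ty',np.round(R.as_matrix()[:,1],3))
E
python3 -c "
from h import *
frac([520,-120,200])"
```

```text
t 0.75 pos [186.8 490.6 250.3] frac [-1.0573 -0.9042  0.1006] tz [-0. -0. -1.] ty [ 0.356  0.935 -0.   ]
```

```bash
python3 -m jog '[1,-0.9,-0.77,0.05,0,1,-0.9,-0.77,0.05,0,1,-0.9,-0.77,0.05,0,1,-0.9,-0.77,0.05,0,1,-0.9,-0.77,0.05,0,1,-0.9,-0.77,0.05,0,1,-0.9,-0.77,0.05,0,1,-0.9,-0.77,0.05,0,1,-0.9,-0.77,0.05,0,1,-0.9,-0.77,0.05,0]'; python3 -c "
from h import *
frac([520,-120,190])"
```

```text
clock: 2.0
position: [471.5, -32.2, 225.2]
tool_rot: [0.182, 0.983, -0.0, 0.0]
force: [1.0, 0.9, 0.4]
finger_gap: 85.6
grasp_force: 0.0
t 2.0 pos [471.5 -32.2 225.2] frac [-0.1534 -0.1292  0.0705] tz [ 0.001 -0.    -1.   ] ty [ 0.358  0.934 -0.   ]
```

```bash
python3 -m jog '[1,-0.153,-0.129,0.07,0,1,-0.153,-0.129,0.07,0,1,-0.153,-0.129,0.07,0,1,-0.153,-0.129,0.07,0,1,-0.153,-0.129,0.07,0,1,-0.153,-0.129,0.07,0,1,-0.153,-0.129,0.07,0,1,-0.153,-0.129,0.07,0,1,-0.153,-0.129,0.07,0,1,-0.153,-0.129,0.07,0]'
python3 - <<'E'
from h import *
frac([520,-120,190])
m=robot.camera_model('wrist');a=robot.grab_frame('wrist');cv2.imwrite('pics/w1.png',a)
for r in robot.trace('wrist','hubbed_wheel_mid')[:3]:
    ys,xs=np.nonzero(r['pixels']);print(r['p'],r['at'],ys.min(),ys.max(),xs.min(),xs.max(),onz('wrist',r['at'],21,m))
c,d=ray('wrist',(m['cy'],m['cx']),m);print(c,d)
# hub top rim by circle:
E
```

```text
clock: 3.25
position: [518.9, -116.8, 190.3]
tool_rot: [0.181, 0.983, 0.0, -0.0]
force: [0.4, -0.6, -0.1]
finger_gap: 85.4
grasp_force: 0.0
t 3.25 pos [ 518.9 -116.8  190.3] frac [-0.0043 -0.0052  0.0006] tz [-0.  0. -1.] ty [0.356 0.935 0.   ]
0.79 [181.4, 255.7] 161 211 235 282 [ 520.  -119.9   21. ]
[451.29629846 -92.20483489 314.18893922] [ 0.26622366 -0.1015895  -0.95854292]
```

View pics/w1.png

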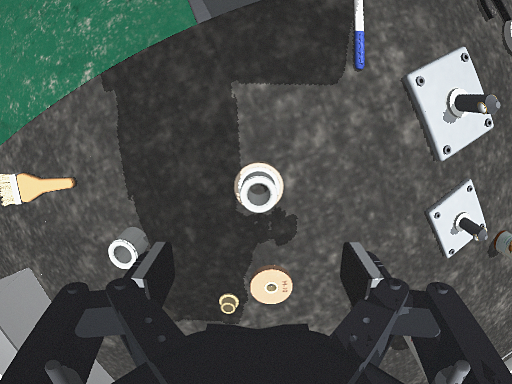

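The wrist view shows the hubbed wheel at (row 188, col 259), hub mouth near (192,260), with the fingers left and right of it and clear. The stands are at right (105,455) and (225,465).

Run:
```python
from h import *
m=robot.camera_model('wrist');a=robot.grab_frame('wrist')
for rc,z in(((187.5,259),14),((192.5,260.5),42)):print(onz('wrist',rc,z,m))
c=cv2.resize(a[150:225,220:300],(800,750),interpolation=cv2.INTER_CUBIC)
cv2.imwrite('pics/w1c.png',cv2.resize(c,(640,600)))
g=cv2.cvtColor(c,cv2.COLOR_BGR2GRAY)
for lo,hi in((60,120),(120,160),(180,280)):
    h=cv2.HoughCircles(g,cv2.HOUGH_GRADIENT,1,200,param1=100,param2=25,minRadius=lo,maxRadius=hi)
    if h is not None:
        for x,y,r in h[0][:2]:print(lo,y/10+150,x/10+220,r/10,onz('wrist',(y/10+150,x/10+220),42,m))
```

```text
[ 529.  -119.7   14. ]
[ 526.9 -117.5   42. ]
60 194.35 258.55 11.280001 [ 528.  -119.9   42. ]
120 197.35 258.95 15.5 [ 530.9 -120.6   42. ]
180 194.15 258.75 18.65 [ 527.8 -119.7   42. ]
```

View pics/w1c.png

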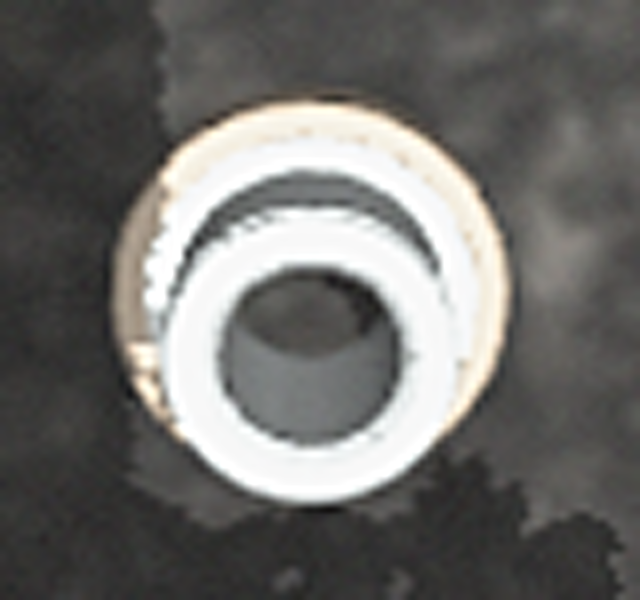

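Hub rim centre: about (528,-120), consistent between z=14 and z=42. I'll descend over it.

```bash
python3 -c "
from h import *
frac([528,-120,36])"
```

```text
t 3.4 pos [ 518.9 -116.8  190.3] frac [-0.0193  0.0005  0.3086] tz [-0.  0. -1.] ty [0.356 0.935 0.   ]
```

```bash
python3 -m jog '[1,-0.019,0,0.08,0,1,-0.019,0,0.16,0,1,-0.019,0,0.22,0,1,-0.019,0,0.26,0,1,-0.019,0,0.29,0,1,-0.019,0,0.308,0,1,-0.019,0,0.308,0,0,-0.019,0,0.308,0,0,-0.019,0,0.308,0,0,-0.019,0,0.308,0]'; python3 -m jog '[0,0,0,0,0,0,0,0,0,0,0,0,0,0,0,0,0,0,0,0,0,0,0,0,0,0,0,0,-0.04,0,0,0,0,-0.1,0,0,0,0,-0.2,0,0,0,0,-0.25,0,0,0,0,-0.25,0]'
python3 - <<'E'
from h import *
m=robot.camera_model('wrist');a=robot.grab_frame('wrist');cv2.imwrite('pics/w2.png',a)
frac([510,129,200])
E
```

```text
clock: 4.65
position: [528.2, -120.3, 37.1]
tool_rot: [0.181, 0.984, -0.0, 0.001]
force: [-4.9, 2.0, 15.5]
finger_gap: 34.2
grasp_force: 58.4
clock: 5.9
position: [529.0, -120.6, 163.3]
tool_rot: [0.181, 0.984, -0.0, 0.002]
force: [-0.4, 0.6, -1.2]
finger_gap: 34.2
grasp_force: 60.0
t 5.95 pos [ 528.1 -120.3  161.8] frac [ 0.2112  0.453  -0.0768] tz [ 0.001 -0.001 -1.   ] ty [0.356 0.935 0.   ]
```

View pics/w2.png

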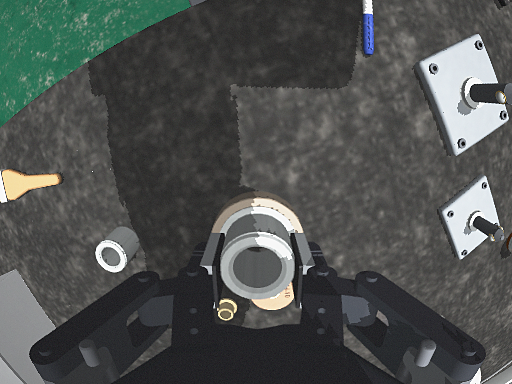

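The hub is held between the fingers, rim centre near (267,257), wheel side down and upright in the hand. The stand is at upper right, seat near (93,470). Next I move so the wrist camera sits over the spindle.

Run:
```python
from h import *
s=robot.read_state();R=Ro.from_quat(s['tool_rot']);print(R.inv().apply(onz('wrist',(267,257),s['position'][2]+5)-s['position']))
frac([590,100,190])
```

```text
[ 1.42229163 -1.10437267 -5.04102552]
t 5.95 pos [ 528.1 -120.3  161.8] frac [ 0.041   0.4558 -0.0565] tz [ 0.001 -0.001 -1.   ] ty [0.356 0.935 0.   ]
```

```bash
python3 -m jog '[0,0.01,0.08,-0.056,0,0,0.02,0.17,-0.056,0,0,0.03,0.26,-0.056,0,0,0.035,0.35,-0.056,0,0,0.041,0.42,-0.056,0,0,0.041,0.456,-0.056,0,0,0.041,0.456,-0.056,0,0,0.041,0.456,-0.056,0,0,0.041,0.456,-0.056,0,0,0.041,0.456,-0.056,0]'
python3 - <<'E'
from h import *
m=robot.camera_model('wrist');a=robot.grab_frame('wrist');cv2.imwrite('pics/w3.png',a)
for n,z in(('stand_seat',24),('spindle_tip',88)):
    for r in robot.search_frame('wrist',n)[:3]:print(n,np.round(r['at'],1),round(r['p'],2),onz('wrist',r['at'],z,m))
frac([510,129,200])
E
```

```text
clock: 7.2
position: [589.7, 99.5, 189.4]
tool_rot: [0.181, 0.983, -0.0, 0.0]
force: [0.4, -0.2, -1.7]
finger_gap: 33.9
grasp_force: 60.1
stand_seat [ 94.5 260.2] 0.9 [511.1 131.5  24. ]
stand_seat [  6.9 471. ] 0.82 [477.9 410.4  24. ]
spindle_tip [ 94.4 261.8] 0.9 [513.9 131.   88. ]
spindle_tip [219.8 310.5] 0.78 [621.3 133.3  88. ]
spindle_tip [  7.7 471. ] 0.59 [488.5 346.7  88. ]
t 7.35 pos [589.8  99.9 189.4] frac [ 0.1698 -0.0024 -0.0212] tz [ 0. -0. -1.] ty [0.356 0.934 0.   ]
```

View pics/w3.png

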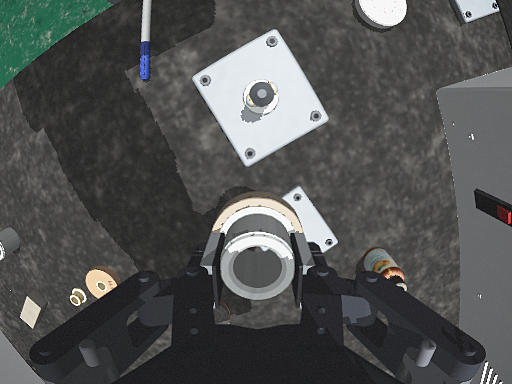

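The spindle shows clearly: tip (93,262), collar (96,260), both giving about (512.5,131). I'll move over it and start the nose into the bore.

Run:
```python
from h import *
frac([513.5,131.5,140])
```

```text
t 7.35 pos [589.8  99.9 189.4] frac [0.1651 0.0048 0.0988] tz [ 0. -0. -1.] ty [0.356 0.934 0.   ]
```

```bash
python3 -m jog '[0,0.06,0.005,0,0,0,0.12,0.005,0,0,0,0.165,0.005,0.02,0,0,0.165,0.005,0.06,0,0,0.165,0.005,0.09,0,0,0.165,0.005,0.1,0,0,0.165,0.005,0.12,0,0,0.165,0.005,0.135,0,0,0.165,0.005,0.135,0,0,0.165,0.005,0.135,0]'
python3 - <<'E'
from h import *
frac([513.5,131.5,61]);print(robot.read_state()['force'])
b=robot.grab_frame('side');t=robot.grab_frame('top')
c1=cv2.resize(b[150:250,170:290],(480,400),interpolation=cv2.INTER_CUBIC);c2=cv2.resize(t[180:240,200:270],(320,274));
im=np.zeros((400,800,3),np.uint8);im[:,:480]=c1;im[:274,480:]=c2;cv2.imwrite('pics/s4.png',im)
E
```

```text
clock: 8.6
position: [513.7, 131.9, 122.0]
tool_rot: [0.181, 0.983, 0.0, 0.0]
force: [-0.2, -0.2, -1.7]
finger_gap: 33.9
grasp_force: 60.1
t 8.6 pos [513.7 131.9 122. ] frac [ 0.0002 -0.0009  0.122 ] tz [ 0.  0. -1.] ty [0.356 0.935 0.   ]
[-0.2498856  -0.22794249 -1.65633288]
```

View pics/s4.png

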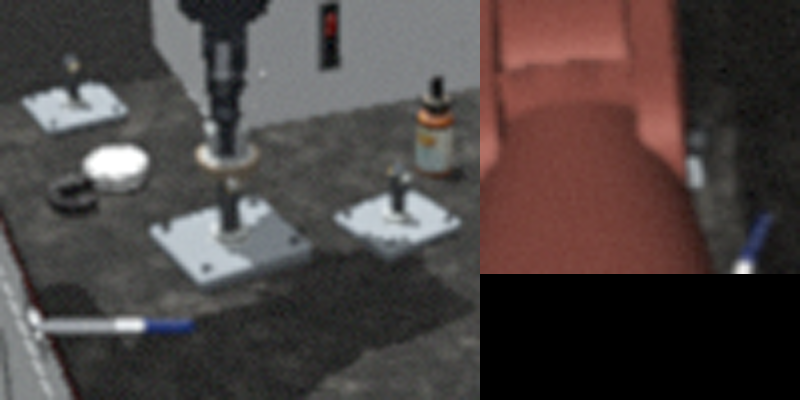

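The side view shows the wheel straight above the spindle (spindle at (232,205)) with no contact force. I'll lower onto the balls and press past them.

```bash
python3 -m jog '[0,0,0,0.01,0,0,0,0,0.016,0,0,0,0,0.022,0,0,0,0,0.028,0,0,0,0,0.034,0,0,0,0,0.04,0,0,0,0,0.046,0,0,0,0,0.05,0,0,0,0,0.054,0,0,0,0,0.054,0]'; python3 -c "
from h import *
frac([513.5,131.5,61])"
```

```text
clock: 9.95
position: [513.3, 131.9, 94.4]
tool_rot: [0.181, 0.984, -0.0, -0.0]
force: [0.0, -0.0, -2.2]
finger_gap: 34.0
grasp_force: 60.0
t 9.95 pos [513.3 131.9  94.4] frac [-0.0007 -0.0005  0.0668] tz [-0.001 -0.    -1.   ] ty [ 0.356  0.935 -0.   ]
```

```bash
python3 -m jog '[0,0,0,0.01,0,0,0,0,0.02,0,0,0,0,0.03,0,0,0,0,0.04,0,0,0,0,0.048,0,0,0,0,0.056,0,0,0,0,0.06,0,0,0,0,0.064,0,0,0,0,0.066,0,0,0,0,0.066,0]'
python3 - <<'E'
from h import *
s=robot.read_state();R=Ro.from_quat(s['tool_rot']);print(s['force'],s['position'])
a=robot.grab_frame('wrist');cv2.imwrite('pics/w5.png',a)
c=cv2.resize(a[180:330,180:340],(640,600),interpolation=cv2.INTER_CUBIC);cv2.imwrite('pics/w5c.png',c)
E
```

```text
clock: 11.2
position: [513.6, 131.9, 61.8]
tool_rot: [0.181, 0.984, -0.0, 0.0]
force: [-1.5, -0.1, -0.7]
finger_gap: 34.2
grasp_force: 60.6
[-1.52397611 -0.07356534 -0.73366493] [513.57324213 131.89145569  61.80267761]
```

View pics/w5c.png

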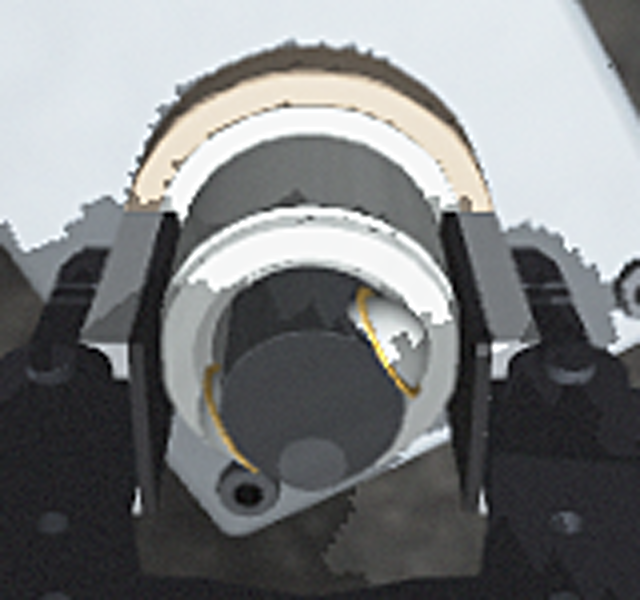

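The spindle is through the bore and the right ball (395,345) stands out above the rim. I'll press a few mm more until it is firm on the shoulder.

```bash
python3 -m jog '[0,0,0,0.002,0,0,0,0,0.003,0,0,0,0,0.004,0,0,0,0,0.005,0,0,0,0,0.006,0,0,0,0,0.006,0,0,0,0,0.006,0,0,0,0,0.006,0,0,0,0,0.006,0,0,0,0,0.006,0]'
```

```text
clock: 12.5
position: [514.1, 131.9, 61.0]
tool_rot: [0.181, 0.984, 0.0, 0.001]
force: [-8.2, -1.8, 26.5]
finger_gap: 33.9
grasp_force: 63.4
```

Firm contact (26 N) at exactly the predicted height, TCP 61. I'll ease off, open, and rise.

```bash
python3 -m jog '[0,0,0,-0.004,0,0,0,0,-0.005,0,1,0,0,-0.005,0,1,0,0,-0.005,0,1,0,0,-0.005,0,1,0,0,-0.005,0,1,0,0,-0.005,0,1,0,0,-0.03,0,1,0,0,-0.09,0,1,0,0,-0.15,0]'; python3 -m jog '[1,0.02,0,-0.1,0,1,0.04,0,-0.1,0,1,0.08,0,-0.1,0,1,0.08,0,-0.1,0,1,0.08,0,-0.1,0,1,0.08,0,-0.1,0,1,0.08,0,-0.1,0,1,0.08,0,-0.1,0,1,0.08,0,-0.1,0,1,0.08,0,-0.1,0]'
python3 - <<'E'
from h import *
b=robot.grab_frame('side');a=robot.grab_frame('wrist')
im=np.zeros((400,800,3),np.uint8);im[:,:400]=cv2.resize(b[160:260,180:280],(400,400),interpolation=cv2.INTER_CUBIC);im[:300,400:]=cv2.resize(a,(400,300));cv2.imwrite('pics/f.png',im)
m=robot.camera_model('wrist')
for r in robot.search_frame('wrist','hubbed_wheel_mid')[:2]:print(r,onz('wrist',r['at'],45,m))
E
```

```text
clock: 13.75
position: [513.5, 131.9, 135.4]
tool_rot: [0.181, 0.984, 0.0, 0.0]
force: [-0.0, 0.4, 0.6]
finger_gap: 85.5
grasp_force: 0.0
clock: 15.0
position: [476.2, 146.1, 183.8]
tool_rot: [0.181, 0.984, -0.0, -0.0]
force: [1.0, -1.0, -0.5]
finger_gap: 85.3
grasp_force: 0.0
{'at': [217.6, 253.2], 'p': 0.76} [502.3 131.1  45. ]
```

View pics/f.png

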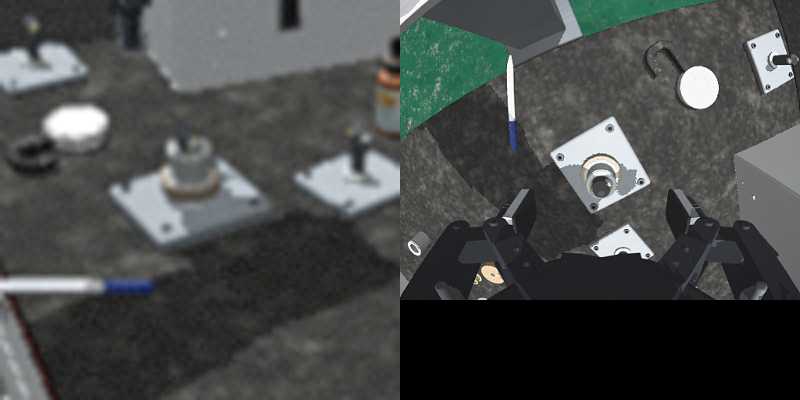

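The hub sits upright and low on the largest stand (side crop (190,170)), with the spindle top above it, and the gripper is clear. I'll hand it in.

```bash
python3 -c "
from workcell import robot
print(robot.hand_in())"
```

```text
the job is handed in; nothing more can be done
None
```

The hubbed wheel is pressed home on the largest stand's spindle, past the balls, and released; the bare hub was left alone, and I handed the job in just after 15 s on the robot's clock (no verdict was returned).

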